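# Seat the flanged drive hub and its end cap on a bench mixer

## Robot

A 7-joint arm with a two-finger parallel gripper is mounted at the origin on the work surface. World frame = base frame: x ahead of the robot, y to its left, z up, the work surface at z = 0. Lengths are in m, angles in rad, forces in N, time in s.
With the tool pointing down it reaches from about 0.4 to 0.85 m from the base axis. Payload 4.5 kg.
Tool frame: the origin (TCP) lies on the centre line of the jaws, within the pads' length; the fingertips stand 17 mm ahead of it and the grasp point (between the pads) lies 2 mm behind it; z points along the fingers, y is the direction in which the jaws open and shut (so a half turn about z gives the same grasp; the last joint's range is limited). The gripper opens to 85 mm and grips with 20 to 120 N. Pads are 22 mm wide; open, the fingers measure 114 mm over their backs; the gripper's body (76 mm by 85 mm) begins 54 mm behind the grasp point. The pads swing forward as they close: fully open they stand 13 mm farther back than shut.
Start: joints at [-1.144, 0.689, -0.195, 1.565, 0.157, 0.902, -0.215], TCP at [0.239, 0.577, 0.248] pointing down, gripper open.
Joint ranges: [-3.01, 3.01], [-0.46, 2.08], [-1.47, 1.51], [0.13, 2.56], [-1, 4.14], [0.04, 2.09], [-2.66, 2.66]. Speed limits (rad/s): [2.57, 2.57, 3.14, 3.14, 3.14, 3.14, 3.14].

## Interface

Orientations are given as a unit quaternion [w, x, y, z].
In Python, from rig import robot, cams, job, spotter gives the robot as it stands.
- The arm moves only by the tool carry_out, never from a script. Its argument "commands" is text: rows parted by semicolons, each of 7 numbers parted by spaces: the shift along the tool's x, y, z in units of 25 mm (1.0 is 25 mm), then the turn, a rotation vector about the tool's x, y, z in units of 6 degrees (1.0 is 6 degrees), then the opening, from 0 (shut) to 1 (fully open). In form: tx ty tz wx wy wz claw; .... A call has 1 to 12 rows; each row is the pose to reach, as a shift and turn from the pose commanded when the call began, along the tool's axes at that moment; what a row does not reach only later rows make up. A row lasts 1/12 s, in which the tool goes at most 41.7 mm and 7.16 degrees, less where a joint would pass 70% of its speed; a pose out of reach is approached as far as the arm can. A call with a gripper value outside its range is refused whole. The fingers move at their own pace and stop on an object; "force" is the grip in N (left out, the last holds). Time passes only in rows, so rows that repeat a pose let the fingers close. It gives the time, the measured TCP pose, the force and the opening at its end, in the units of the state.
- robot.get_state(): the state, without advancing time (a new reading comes with each control period).
- cams.get_image(name): name is "scene" or "side" or "wrist"; returns a dict with "color" (400x640x3 uint8, red, green, blue), "fx", "fy", "cx", "cy" (pixels), "dist" ([k1, k2, p1, p2, k3] as OpenCV has them; the pictures are not rectified), "R" (3x3) and "t" (3): a world point X has camera coordinates R X + t. Camera axes: x right, y down, z forward; pixel columns grow to the right and rows downward; lengths in m; the calibration is good to about 2 mm. A picture is of the moment at which its call begins. There is no depth.
- job.close_job(): hands the job in, once; it reports no verdict.
Trained networks look in the newest picture that a camera, given by its name, has taken for a name from the list of things; names that differ only in an ending like _2 or _b are one class to them, and where a whole thing is asked for, a point or a joint stands for the part that bears it (a point fixed in the world has none). Each returns a list of dicts, best first, with "confidence" (0 to 1); they miss things now and then, are a little off and sometimes report something else, mostly with a low value. They report only what shows in the picture. A call takes as long as a camera call. They do not tell look-alikes from the thing itself.
- spotter.spot_in(name, camera): "centre" ([column, row] in pixels, amid what is visible of it).
- spotter.cut_out(name, camera): "pixels" (400x640 bool, what is visible of it) and "centre" ([column, row] in pixels, amid what is visible of it).
- spotter.landmark_of(name, camera): "centre" ([column, row] in pixels: a listed point, or the origin of a listed thing).
The state is a dict: "time_s": time; "qpos": joint angles; "joint_velocities": joint speeds; "joint_torque": joint torques, N m; "eef_pos": TCP position; "orientation": TCP orientation; "wrist_force": force on the tool from outside, world axes, zero at the start; "moment": the same for the moment, N m; "grip_width": opening from 0.0 (shut) to 1.0 (fully open).
Only numpy, scipy, OpenCV 4.12 (cv2) and the standard library are available. Lean on these libraries where they do the work, as an engineer would, in place of code of your own. Each camera call takes 0.05 s, during which the arm holds its last target.

## Task

Fit up the bench mixer: seat the flanged drive hub face down on the mixer's centring spigot, feeling round by turning it until its blind slots drop over the two drive dogs and the flange lies flush on the drive plate. Then seat the flanged end cap face down over the spigot on top of the hub, fully home, and let go. Set the parts on gently, without ramming or dropping them, and leave the spare flanged part and everything else on the bench where it stands.

Things in the scene. Friction and masses are not known exactly. Their poses are not given: they have to be found in the camera images.
- drive: bench mixer, a fixed white box 130 x 130 mm and 55 mm high, within 0.35 rad of square. On its top a round steel drive plate, 88 mm diameter, 8 mm thick, with a centring spigot in its middle and two drive dogs. Origin: centre of the box's underside on the bench, z up.
- seat (a point): centre of the drive plate's top face, 63 mm over the bench, on the spigot's axis; z up. The seated hub's origin lies here. Spigot: 29 mm diameter, 16 mm high, top 4 mm chamfered.
- dogs (a point): on the axis, level with the tops of the two dogs, 6 mm over the plate. Dogs: steel blocks opposite each other, 6 mm high, 8 mm wide, 22 to 32 mm from the axis. The plate is held by a stiff gearbox (over 2 N m to turn it) and stands at any angle: that angle is not measured, and this point does not turn with it.
- hub: flanged drive hub, plain aluminium, 280 to 460 g: widest flange of the three parts and a short spigot on top. Flange 80 mm diameter, 12 mm thick; round boss 44 mm diameter from 12 to 48 mm height (grip here); top spigot 24 mm diameter from 48 to 59 mm height, chamfered. Stands upright on its flange. Origin: centre of the underside (flange face); z along the axis, up.
- hub_bore (a point): the same point, the mouth of the hub's blind bore: 32 mm diameter, 20 mm deep (1.5 mm play round the mixer's spigot). Round it, in the flange face, six blind radial slots 12 mm wide, 7 mm deep, every 60 degrees, closed at the rim so unseen from outside. Off the slots the flange rides on the dogs, 6 mm high; a slot drops over a dog within about 4 degrees either way.
- hub_top (a point): centre of the shoulder on top of the hub's boss, 48 mm above the hub's origin, on its axis: the seated cap's origin lies here; z along the hub's axis.
- cap: flanged end cap, plain aluminium, 160 to 260 g: flange 68 mm diameter, 10 mm thick; plain round boss 36 mm diameter from 10 to 46 mm height (grip here), closed top. Below, a blind round recess 27 mm diameter, 14 mm deep (1.5 mm play round the hub's top spigot); any turn will do. Stands upright on its flange. Origin: centre of the underside; z up along the axis.
- spare: spare flanged part, aluminium, not used: flange 58 mm diameter, 9 mm thick, slim boss 28 mm diameter, 64 mm high. Origin: centre of the underside. Leave it.
- pot_a: sample pot, 42 mm diameter, 48 mm high, orange lid; origin under its centre. Leave it.
- pot_b: sample pot, 42 mm diameter, 48 mm high, orange lid; origin under its centre. Leave it.
- beaker: clear plastic beaker, 68 mm diameter, 70 mm high; origin under its centre. Leave it.
- amber: amber glass jar with blue lid, 72 mm diameter, 125 mm high; origin under its centre. Leave it.
- clear: clear glass jar with blue lid, 68 mm diameter, 100 mm high; origin under its centre. Leave it.
- wash: white wash bottle with bent spout, 64 mm diameter, 218 mm high; origin under its centre. Leave it.
Things that resemble listed ones, but are neither listed nor needed, are in the scene too. What is shaped like the cap but red is not meant.

How it is judged:
On the way, in this order (a step that is already met when the one before it is completed fails the run):
1. the hub sits flush on the drive plate, its slots over the dogs, and the fingers have let go of it (z of hub in the frame of seat below 0.0025 m and horizontal distance between hub and seat below 0.004 m and angle between hub's own z axis and vertical below 0.04 rad and contact force between hub and the fingers below 0.1 N), for 0.1 s.
2. the end cap sits flush on the hub (z of cap in the frame of hub_top below 0.0025 m and horizontal distance between cap and hub_top below 0.004 m and angle between cap's own z axis and vertical below 0.04 rad), for 0.1 s.
At the end, for the whole second after the job is handed in: The hub's flange lies on the drive plate (within 2.5 mm in height, 4 mm of centre, upright within 0.04 rad) with the dogs in its slots; the cap's flange lies on the hub's shoulder within the same tolerances; both at rest and released (all of step 2 and z of hub in the frame of seat below 0.0025 m and horizontal distance between hub and seat below 0.004 m and angle between hub's own z axis and vertical below 0.04 rad and linear speed of each of cap, hub below 0.01 m/s); the robot touches nothing.
It fails at once if the hub or cap was rammed onto its seat (over 90 N) (contact force between hub and drive above 90 N or contact force between cap and hub above 90 N).
It fails at once if the hub or cap was let fall onto its seat (loose and faster than 0.45 m/s near it, a fall of about 10 mm) ((distance between hub and seat below 0.07 m and contact force between hub and the fingers below 0.05 N and linear speed of hub above 0.45 m/s) or (distance between cap and hub_top below 0.07 m and contact force between cap and the fingers below 0.05 N and linear speed of cap above 0.45 m/s)).
It fails at once if a bystander was shifted by more than 25 mm (distance of any of spare, pot_a, pot_b, beaker, amber, clear, wash from where it was at the start of the episode above 0.025 m).
It also fails if it takes over 58 s, if anything falls off the work surface, if the arm or the gripper's body presses on something with over 40 N, if the wrist force passes 120 N, or if a joint passes its speed limit or range.

## Working session

There is one attempt and no reset: what is moved stays moved. The work goes in short steps, Python scripts to look and compute and a tool call to move; the robot and the scene stay as the last step left them, time stands still between calls to the robot, and variables do not carry over. Pictures are saved under pics/ and viewed, and the job is handed in when it is done.

Besides the shell and the picture viewer there is one more tool, called after "Request:" in YAML: its name, and indented under it one key for each argument. carry_out: Moves the arm, as the interface text tells. Its arguments: {"type":"object","properties":{"commands":{"type":"string"},"force":{"type":"number"}},"required":["commands"]}

```bash
ls; mkdir -p pics; cat > h.py <<'E'
import numpy as np, cv2
from rig import robot,cams,job,spotter
E
python3 - <<'E'
from h import *
for c in ["scene","side","wrist"]:
    im=cams.get_image(c); cv2.imwrite(f"pics/{c}0.png",im["color"][:,:,::-1])
    print(c,im["fx"],im["dist"],(-im["R"].T@im["t"]).round(3))
    for n in ["drive","hub","cap","spare"]:
        print(n,[(np.round(d["centre"]).tolist(),round(d["confidence"],2)) for d in spotter.landmark_of(n,c)][:4])
    for n in ["seat","dogs"]:
        print(n,[(np.round(d["centre"]).tolist(),round(d["confidence"],2)) for d in spotter.landmark_of(n,c)][:4])
s=robot.get_state();print(s)
E
```

```text
pics
scene 483.87539723113287 [0.01521997 0.         0.         0.         0.        ] [ 1.27  -0.739  1.197]
drive [([355.0, 202.0], 0.84), ([328.0, 243.0], 0.25)]
hub [([230.0, 255.0], 0.89)]
cap [([288.0, 277.0], 0.76), ([293.0, 314.0], 0.58)]
spare [([284.0, 232.0], 0.83)]
seat [([353.0, 187.0], 0.68)]
dogs [([354.0, 187.0], 0.78)]
side 470.5330225602301 [-0.08546449  0.          0.          0.          0.        ] [-0.259 -0.779  1.261]
drive [([301.0, 183.0], 0.94), ([226.0, 196.0], 0.72)]
hub [([374.0, 267.0], 0.63)]
cap [([387.0, 221.0], 0.88), ([428.0, 218.0], 0.64)]
spare [([334.0, 229.0], 0.76), ([239.0, 162.0], 0.73)]
seat [([296.0, 171.0], 0.56)]
dogs [([302.0, 165.0], 0.67)]
wrist 332.0998368870663 [-0.01148281  0.          0.          0.          0.        ] [0.168 0.607 0.375]
drive []
hub []
cap []
spare []
seat []
dogs []
{'time_s': 1.05, 'qpos': array([-1.14422031,  0.68909676, -0.19464558,  1.56535839,  0.15728147,
        0.90259129, -0.21511833]), 'joint_velocities': array([ 1.03048684e-04,  6.69824230e-05,  5.66121489e-04,  4.97041851e-04,
       -1.66223393e-03, -1.96932867e-03,  9.40762439e-04]), 'joint_torque': array([ 4.46685618e-01, -5.40649188e+01, -9.01829302e-01, -1.53855050e+01,
        9.05980007e-02,  3.78100025e-01, -3.84496304e-02]), 'eef_pos': array([0.23916356, 0.57738887, 0.24830428]), 'orientation': array([-2.07514036e-05,  1.95110927e-01,  9.80781181e-01, -3.15475063e-05]), 'wrist_force': array([ 0.28077047,  0.24104851, -1.68066547]), 'moment': array([ 0.01082845,  0.03681139, -0.0246818 ]), 'grip_width': 0.9996758865888148}
```

View pics.

View pics/scene0.png

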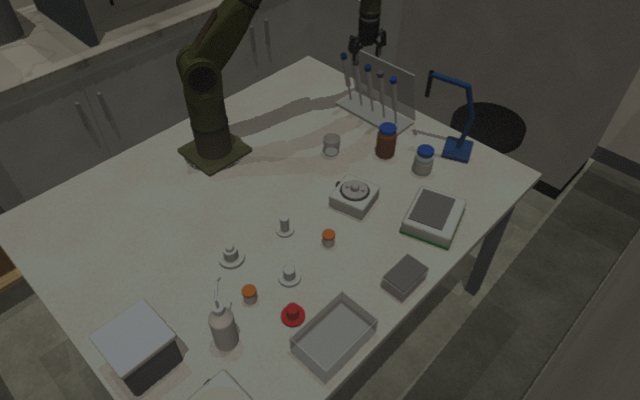

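View pics/side0.png

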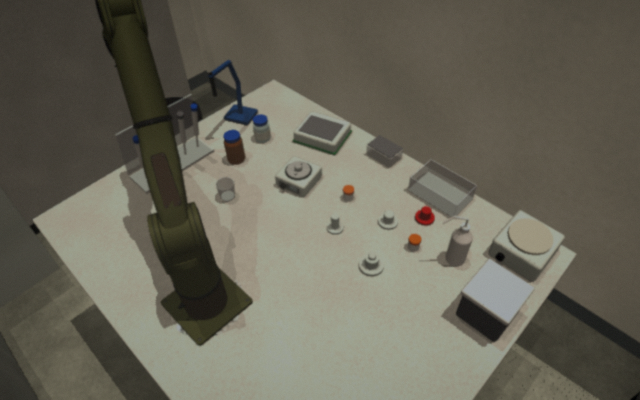

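View pics/wrist0.png

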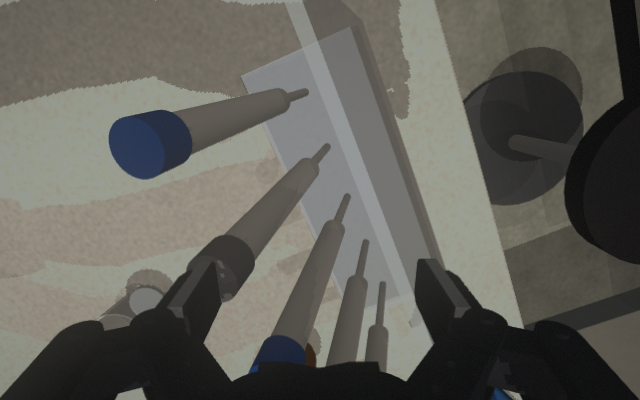

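The scene view shows the hub at (231,256), the cap at (289,275), the red decoy at (293,316), the spare at (285,228) and the mixer at (355,195). In the side view the hub is at (372,264), the cap at (388,221) and the mixer at (299,175).

```bash
cat >> h.py <<'E'
def ray(im,px):
    K=np.array([[im["fx"],0,im["cx"]],[0,im["fy"],im["cy"]],[0,0,1]])
    u=cv2.undistortPoints(np.array([[px]],float),K,np.array(im["dist"],float))[0,0]
    d=im["R"].T@np.array([u[0],u[1],1]); return -im["R"].T@im["t"],d/np.linalg.norm(d)
def onz(im,px,z):
    o,d=ray(im,px); return o+d*(z-o[2])/d[2]
def proj(im,X):
    K=np.array([[im["fx"],0,im["cx"]],[0,im["fy"],im["cy"]],[0,0,1]])
    return cv2.projectPoints(np.array(X,float).reshape(-1,1,3),cv2.Rodrigues(im["R"])[0],im["t"],K,np.array(im["dist"],float))[0][:,0]
def show(im,box,name,k):
    x0,y0,x1,y1=box
    c=im["color"][y0:y1,x0:x1,::-1]; c=cv2.resize(c,None,fx=k,fy=k,interpolation=cv2.INTER_CUBIC)
    c=cv2.convertScaleAbs(c,alpha=1.5); cv2.imwrite(name,c)
E
python3 - <<'E'
from h import *
I={c:cams.get_image(c) for c in["scene","side"]}
P={"hub":((230,255),(374,267),0),"cap":((288,277),(387,221),0),"seat":((353,187),(296,171),.063),"dogs":((354,187),(302,165),.069),"drive":((355,202),(301,183),0),"spare":((284,232),(334,229),0)}
for n,(a,b,z) in P.items(): print(n,onz(I["scene"],a,z).round(3),onz(I["side"],b,z).round(3))
for n,a,b in [("pot_a",(328,243),(348,197)),("pot_b",(249,300),(414,246)),("red",(293,320),(425,218)),("wash",(226,345),(457,260)),("beaker",(331,153),(226,198))]:
    print(n,onz(I["scene"],a,0).round(3),onz(I["side"],b,0).round(3))
show(I["scene"],(200,150,400,300),"pics/s1.png",4)
show(I["side"],(260,130,460,280),"pics/s2.png",4)
E
```

```text
hub [ 0.432 -0.271  0.   ] [ 0.452 -0.288  0.   ]
cap [ 0.621 -0.203  0.   ] [ 0.63  -0.198  0.   ]
seat [0.547 0.17  0.063] [0.544 0.164 0.063]
dogs [0.553 0.167 0.069] [0.577 0.166 0.069]
drive [0.56 0.17 0.  ] [0.554 0.153 0.   ]
spare [ 0.484 -0.091  0.   ] [ 0.478 -0.088  0.   ]
pot_a [ 0.617 -0.025  0.   ] [ 0.621 -0.023  0.   ]
pot_b [ 0.599 -0.335  0.   ] [ 0.607 -0.331  0.   ]
red [ 0.736 -0.292  0.   ] [ 0.731 -0.287  0.   ]
wash [ 0.662 -0.468  0.   ] [ 0.656 -0.468  0.   ]
beaker [0.325 0.3   0.   ] [0.313 0.3   0.   ]
```

View pics/s1.png

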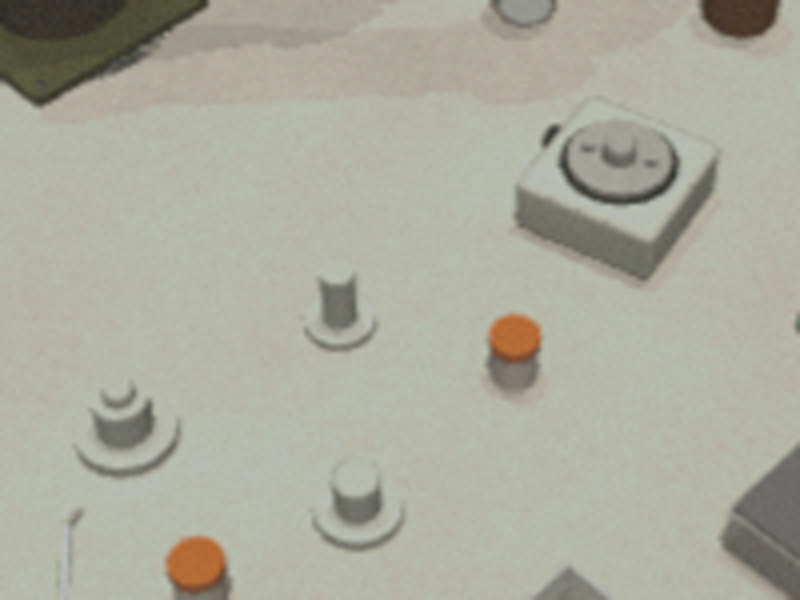

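View pics/s2.png

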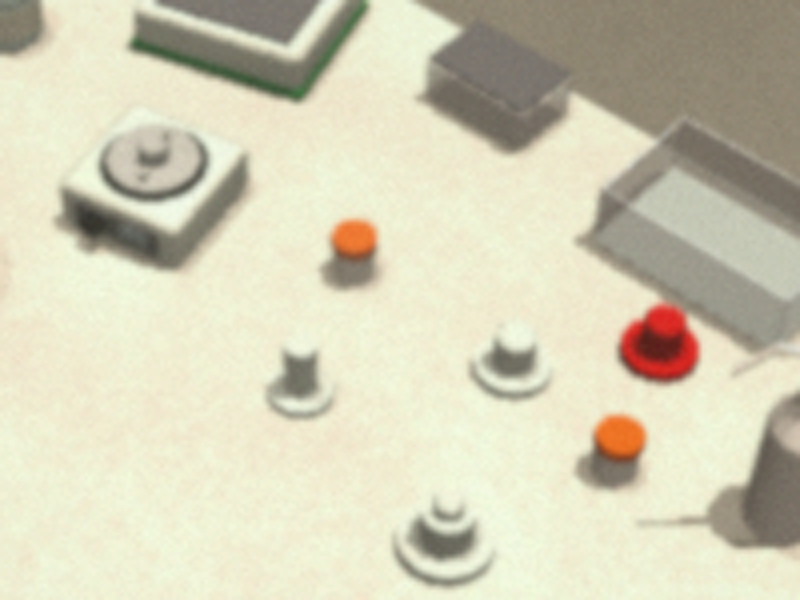

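The crops show every part clearly. The mixer plate centre is about (354.7,190) in scene and (298.2,170) in side. The dogs are faintly visible at about (347,187)/(363,190.5) in scene and (295.7,174)/(301.5,163.5) in side.

```bash
python3 - <<'E'
from h import *
I={c:cams.get_image(c) for c in["scene","side"]}
sc=lambda x,y:(200+x/4-.4,150+y/4-.4); sd=lambda x,y:(260+x/4-.4,130+y/4-.4)
for n,a,b,z in [("plate",(619,160),(153,160),.063),("spigtop",(620,143),(153,142),.079),("dog1",(588,148),(143,178),.069),("dog2",(652,162),(166,135),.069),("hubtop",(119,390),(451,497),.059),("hubfl",(127,428),(444,538),.012),("captop",(358,473),(517,334),.046),("capfl",(358,506),(511,362),.01)]:
    print(n,onz(I["scene"],sc(*a),z).round(4),onz(I["side"],sd(*b),z).round(4))
E
```

```text
plate [0.5582 0.1636 0.063 ] [0.5538 0.1641 0.063 ]
spigtop [0.5556 0.1664 0.079 ] [0.5593 0.1685 0.079 ]
dog1 [0.5341 0.1515 0.069 ] [0.5274 0.1491 0.069 ]
dog2 [0.583 0.176 0.069] [0.5809 0.1744 0.069 ]
hubtop [ 0.4488 -0.2772  0.059 ] [ 0.4527 -0.2756  0.059 ]
hubfl [ 0.4484 -0.2771  0.012 ] [ 0.446  -0.2776  0.012 ]
captop [ 0.6249 -0.1989  0.046 ] [ 0.6287 -0.202   0.046 ]
capfl [ 0.6265 -0.2026  0.01  ] [ 0.6265 -0.2011  0.01  ]
```

```bash
cat >> h.py <<'E'
from scipy.spatial.transform import Rotation as Rr
def rows(wps,yaws=None,s=None):
    "world TCP waypoints, tool-down with tool-y at yaw deg -> units"
    s=s or robot.get_state(); q=s["orientation"]; R=Rr.from_quat(np.r_[q[1:],q[0]])
    y=R.as_matrix()[:,1]; print("now",s["time_s"],s["eef_pos"].round(4),"yaw",round(np.degrees(np.arctan2(y[1],y[0])),2),"F",s["wrist_force"].round(2),"grip",round(s["grip_width"],3),"q",s["qpos"].round(2),"zaxis",R.as_matrix()[:,2].round(4))
    for i,w in enumerate(wps):
        d=R.inv().apply(np.array(w)-s["eef_pos"])/.025
        r=np.zeros(3)
        if yaws is not None:
            a=np.radians(yaws[i]); yy=np.array([np.cos(a),np.sin(a),0]); zz=np.array([0,0,-1.]); T=np.c_[np.cross(yy,zz),yy,zz]
            r=np.degrees((R.inv()*Rr.from_matrix(T)).as_rotvec())/6
        print(w,"->",d.round(2),r.round(2))
E
python3 - <<'E'
from h import *
rows([(.25,.56,.30),(.40,.35,.30),(.50,.15,.28),(.52,-.05,.25),(.449,-.277,.2)],[67.5,50,40,20,7.5])
E
```

```text
now 1.25 [0.2392 0.5774 0.2483] yaw 67.49 F [-0.75  0.35 -0.78] grip 0.999 q [-1.14  0.69 -0.19  1.57  0.16  0.9  -0.22] zaxis [-0. -0. -1.]
(0.25, 0.56, 0.3) -> [-0.67 -0.48 -2.07] [-0. -0. -0.]
(0.4, 0.35, 0.3) -> [-9.42 -5.94 -2.07] [-0.   -0.    2.92]
(0.5, 0.15, 0.28) -> [-16.18 -11.8   -1.27] [-0.   -0.    4.58]
(0.52, -0.05, 0.25) -> [-19.98 -18.88  -0.07] [-0.   -0.    7.92]
(0.449, -0.277, 0.2) -> [-20.83 -28.36   1.93] [-0. -0. 10.]
```

Request:
carry_out:
  commands: "-0.3 -0.2 -1.2 0 0 0 1; -0.7 -0.5 -2.1 0 0 0 1; -2 -1.3 -2.1 0 0 0.5 1; -3.3 -2.1 -2.1 0 0 1 1; -4.6 -2.9 -2.1 0 0 1.5 1; -5.9 -3.7 -2.1 0 0 2 1; -7.2 -4.6 -2.1 0 0 2.5 1; -8.4 -5.3 -2.1 0 0 3 1; -9.4 -6 -2.1 0 0 3.4 1; -10.4 -7 -2 0 0 4 1; -11.3 -7.8 -1.9 0 0 4.5 1; -12.2 -8.5 -1.8 0 0 5 1"

```text
time_s: 2.25
eef_pos: [0.4399, 0.2615, 0.2933]
orientation: [-0.0, 0.444, 0.896, -0.001]
wrist_force: [-0.1, -1.0, -1.0]
grip_width: 1.002
```

```bash
python3 - <<'E'
from h import *
rows([(.50,.15,.28),(.52,-.05,.25),(.449,-.277,.2)],[30,20,7.5])
E
```

```text
now 2.25 [0.4399 0.2615 0.2933] yaw 37.26 F [-0.11 -1.01 -0.98] grip 1.002 q [-0.58  0.48 -0.07  1.85  0.05  0.82 -0.03] zaxis [-8.0e-04 -1.5e-03 -1.0e+00]
(0.5, 0.15, 0.28) -> [-5.01 -0.79  0.54] [-0.01  0.01  1.21]
(0.52, -0.05, 0.25) -> [-11.86  -4.99   1.75] [-0.01  0.01  2.88]
(0.449, -0.277, 0.2) -> [-17.36 -12.74   3.76] [-0.01  0.01  4.96]
```

```bash
python3 - <<'E'
from h import *
im=cams.get_image("wrist"); cv2.imwrite("pics/w1.png",im["color"][:,:,::-1])
print(im["R"].round(3),proj(im,[[.5565,.165,.063],[.44,.2615,.293]]))
print([(np.round(d["centre"],1).tolist(),round(d["confidence"],2)) for d in spotter.landmark_of("seat","wrist")][:4])
E
```

```text
[[ 0.796  0.606 -0.003]
 [ 0.579 -0.759  0.299]
 [ 0.178 -0.239 -0.954]] [[347.05801764 286.80737805]
 [318.92395994 281.2534702 ]]
[([344.6, 283.5], 0.56)]
```

View pics/w1.png

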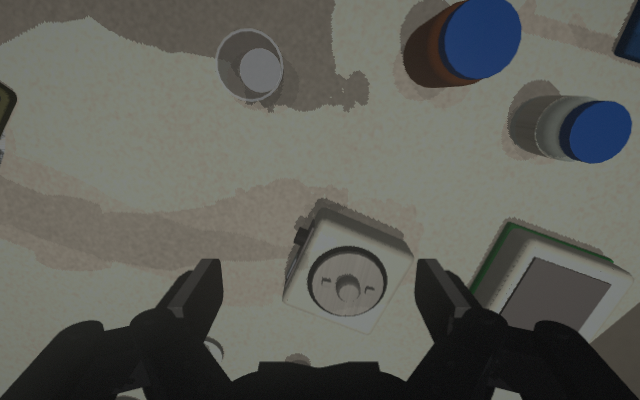

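The wrist view shows the drive plate centred at about (346.5,281), with the dogs at (326,281) and (369,290).

```bash
python3 - <<'E'
from h import *
im=cams.get_image("wrist"); show(im,(270,210,430,330),"pics/w1z.png",5)
for p,z in [((346.5,281),.063),((347.5,288),.079),((325.5,281.5),.069),((369.5,290),.069)]: print(onz(im,p,z).round(4))
E
```

```text
[0.5528 0.1655 0.063 ]
[0.5525 0.1658 0.079 ]
[0.5304 0.1524 0.069 ]
[0.5801 0.1751 0.069 ]
```

View pics/w1z.png

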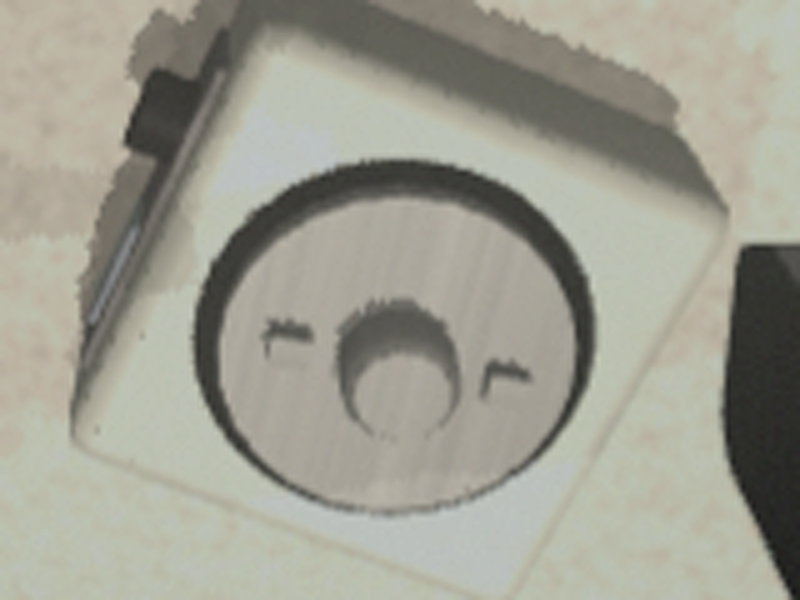

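Request:
carry_out:
  commands: "-1.3 -0.2 0.1 0 0 0.3 1; -2.6 -0.5 0.3 0 0 0.6 1; -4 -0.8 0.5 0 0 1 1; -5.4 -1.3 0.7 0 0 1.4 1; -6.8 -2 1 0 0 1.8 1; -8.2 -2.7 1.2 0 0 2.1 1; -9.5 -3.5 1.4 0 0 2.4 1; -10.8 -4.4 1.6 0 0 2.8 1; -11.9 -5.4 1.8 0 0 3.1 1; -12.8 -6.5 2 0 0 3.4 1; -13.7 -7.6 2.3 0 0 3.7 1; -14.5 -8.8 2.6 0 0 4 1"

```text
time_s: 3.4
eef_pos: [0.4863, -0.1577, 0.2282]
orientation: [0.0, 0.619, 0.785, 0.001]
wrist_force: [0.3, -1.2, 0.3]
grip_width: 0.996
```

```bash
python3 - <<'E'
from h import *
im=cams.get_image("wrist"); cv2.imwrite("pics/w2.png",im["color"][:,:,::-1])
print(proj(im,[[.449,-.277,.048],[.449,-.277,.012]]).round(1))
rows([(.449,-.277,.2),(.449,-.277,.12)],[7.5,7.5])
E
```

```text
[[257.5 279.3]
 [263.  262.8]]
now 3.45 [ 0.4813 -0.1668  0.2269] yaw 12.77 F [-3.36 -7.5  -1.78] grip 0.995 q [ 0.23  0.57  0.02  1.94 -0.01  0.64  0.47] zaxis [-0.0048 -0.0055 -1.    ]
(0.449, -0.277, 0.2) -> [-4.01 -2.23  1.11] [-0.05  0.04  0.88]
(0.449, -0.277, 0.12) -> [-4.   -2.21  4.31] [-0.05  0.04  0.88]
```

View pics/w2.png

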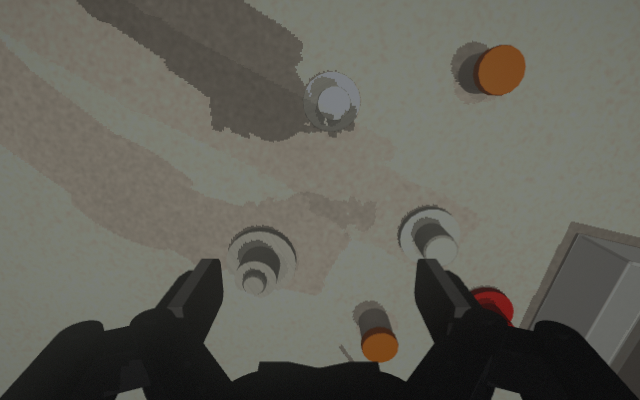

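The wrist view shows the hub at (258,270), cap at (430,238), spare at (332,100) and red decoy at (490,305). The hub is within a few pixels of prediction.

Request:
carry_out:
  commands: "-1 -0.6 0.3 0 0 0.3 1; -2.2 -1.2 0.6 0 0 0.5 1; -3.3 -1.8 0.9 0 0 0.7 1; -3.7 -2.2 1.3 0 0 0.8 1; -3.7 -2.2 1.3 0 0 0.8 1; -3.7 -2.2 1.3 0 0 0.8 1"

```text
time_s: 3.95
eef_pos: [0.4535, -0.2595, 0.1953]
orientation: [-0.001, 0.652, 0.759, 0.0]
wrist_force: [-0.7, -1.4, -0.4]
grip_width: 0.998
```

```bash
python3 - <<'E'
from h import *
im=cams.get_image("wrist"); cv2.imwrite("pics/w3.png",im["color"][:,:,::-1])
show(im,(250,180,410,300),"pics/w3z.png",5)
print(proj(im,[[.449,-.277,.059],[.449,-.277,.048],[.449,-.277,.012],[.6265,-.201,.046]]).round(1))
for n in ["hub","hub_top"]:
    for d in spotter.landmark_of(n,"wrist")[:2]: print(n,d["centre"],d["confidence"],onz(im,d["centre"],0 if n=="hub" else .048))
s=robot.get_state();print(s["joint_velocities"].round(3));rows([(.449,-.277,.12)],[7.5])
E
```

```text
[[310.8 212. ]
 [311.1 207.8]
 [312.  195.9]
 [534.3 152.5]]
hub [312.5, 194.4] 0.64 [ 0.44952344 -0.27899169  0.        ]
hub [445.1, 259.7] 0.31 [ 0.60149304 -0.32987638  0.        ]
hub_top [307.2, 207.3] 0.9 [ 0.44553824 -0.27709555  0.048     ]
[-0.004 -0.003  0.004 -0.001  0.001 -0.     0.001]
now 4.1 [ 0.4551 -0.2581  0.1961] yaw 8.88 F [ 0.05 -0.27 -0.43] grip 0.996 q [ 0.42  0.63  0.01  1.93 -0.01  0.58  0.59] zaxis [ 0.0012  0.001  -1.    ]
(0.449, -0.277, 0.12) -> [-0.71 -0.36  3.04] [ 0.01 -0.01  0.23]
```

View pics/w3.png

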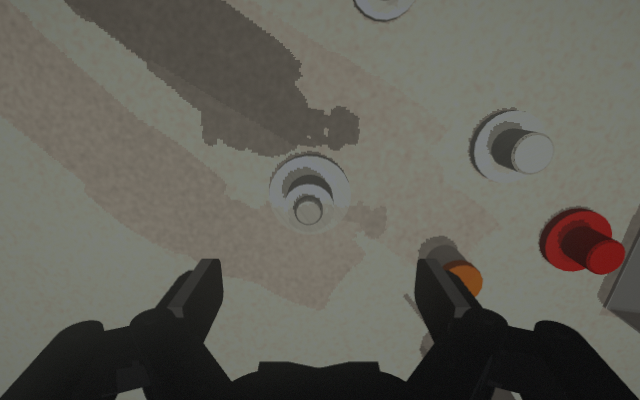

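View pics/w3z.png

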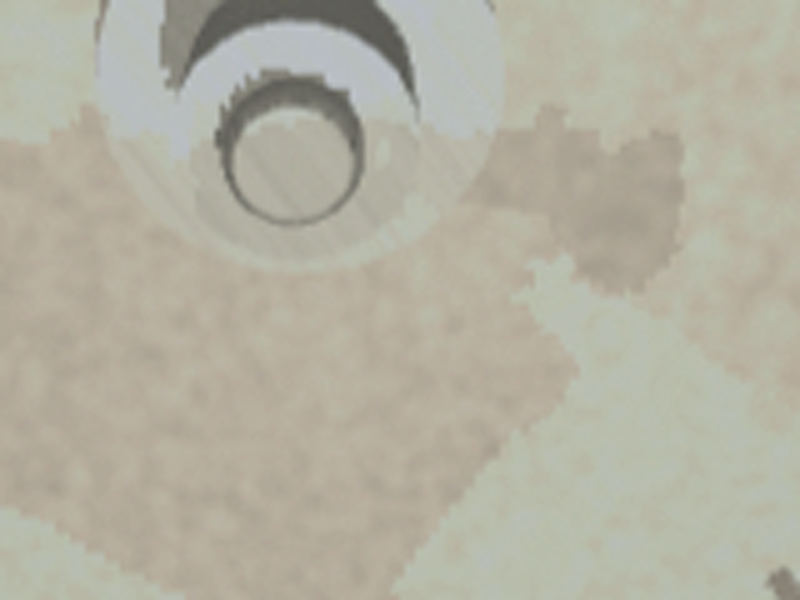

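Spigot top is at (308,213), flange centre column about 309.7. That puts the hub at about (0.447,-0.2775).

```bash
python3 - <<'E'
from h import *
rows([(.447,-.2775,.12),(.447,-.2775,.036)])
E
```

```text
now 4.1 [ 0.4551 -0.2581  0.1961] yaw 8.88 F [ 0.05 -0.27 -0.43] grip 0.996 q [ 0.42  0.63  0.01  1.93 -0.01  0.58  0.59] zaxis [ 0.0012  0.001  -1.    ]
(0.447, -0.2775, 0.12) -> [-0.72 -0.45  3.04] [0. 0. 0.]
(0.447, -0.2775, 0.036) -> [-0.72 -0.45  6.4 ] [0. 0. 0.]
```

Request:
carry_out:
  commands: "-0.3 -0.2 0.8 0 0 0 1; -0.6 -0.4 1.8 0 0 0 1; -0.72 -0.45 2.9 0 0 0 1; -0.72 -0.45 3.8 0 0 0 1; -0.72 -0.45 4.6 0 0 0 1; -0.72 -0.45 5.3 0 0 0 1; -0.72 -0.45 5.8 0 0 0 1; -0.72 -0.45 6.2 0 0 0 1; -0.72 -0.45 6.4 0 0 0 1; -0.72 -0.45 6.4 0 0 0 1; -0.72 -0.45 6.4 0 0 0 1"
  force: 40

```text
time_s: 5.02
eef_pos: [0.4461, -0.2791, 0.0362]
orientation: [0.0, 0.651, 0.759, 0.0]
wrist_force: [0.1, -0.7, -0.7]
grip_width: 1.0
```

```bash
python3 - <<'E'
from h import *
im=cams.get_image("wrist"); cv2.imwrite("pics/w4.png",im["color"][:,:,::-1])
rows([(.447,-.2775,.036)])
E
```

```text
now 5.0667 [ 0.4461 -0.2794  0.0365] yaw 8.72 F [-0.33 -1.05 -0.44] grip 1.0 q [ 0.47  0.92 -0.    2.    0.    0.22  0.62] zaxis [ 1.2e-03 -5.0e-04 -1.0e+00]
(0.447, -0.2775, 0.036) -> [0.07 0.05 0.02] [0. 0. 0.]
```

View pics/w4.png

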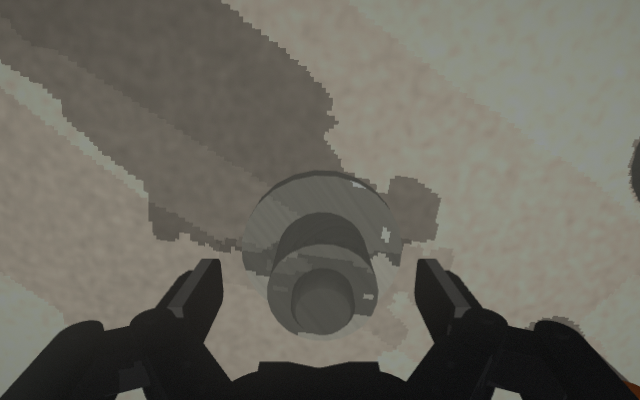

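The hub is between the open pads with its spigot top at about (323,299). I'll check the fore-aft offset, then close.

```bash
python3 - <<'E'
from h import *
im=cams.get_image("wrist"); print(onz(im,(323,299.5),.059).round(4), onz(im,(322.5,288),.048))
show(im,(240,160,400,360),"pics/w4z.png",3)
E
```

```text
[ 0.4465 -0.2732  0.059 ] [ 0.44675273 -0.27542584  0.048     ]
```

View pics/w4z.png

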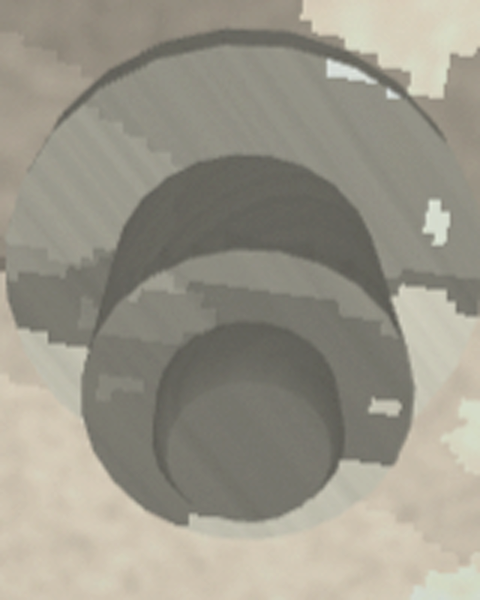

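```bash
python3 - <<'E'
from h import *
im=cams.get_image("wrist"); print(onz(im,(322.4,310.2),.059).round(4), onz(im,(322.2,290.7),.048))
rows([(.447,-.2775,.036)])
E
```

```text
[ 0.447 -0.278  0.059] [ 0.44683002 -0.27689362  0.048     ]
now 5.1667 [ 0.446  -0.2796  0.0366] yaw 8.7 F [-0.49 -0.47  0.3 ] grip 0.999 q [ 0.47  0.92 -0.    2.    0.    0.22  0.62] zaxis [ 1.4e-03 -7.0e-04 -1.0e+00]
(0.447, -0.2775, 0.036) -> [0.08 0.05 0.02] [0. 0. 0.]
```

Request:
carry_out:
  commands: "0.08 0.04 0 0 0 0 1; 0.08 0.04 0 0 0 0 0.6; 0.08 0.04 0 0 0 0 0.4; 0.08 0.04 0 0 0 0 0.3; 0.08 0.04 0 0 0 0 0.3; 0.08 0.04 0 0 0 0 0.3; 0.08 0.04 0 0 0 0 0.3; 0.08 0.04 0 0 0 0 0.3"
  force: 40

```text
time_s: 5.83
eef_pos: [0.4465, -0.2774, 0.0362]
orientation: [0.0, 0.651, 0.759, 0.0]
wrist_force: [-0.1, 0.1, 6.6]
grip_width: 0.504
```

```bash
python3 - <<'E'
from h import *
rows([(.447,-.2775,.2),(.50,-.15,.22),(.51,.0,.22),(.5545,.166,.2)])
E
```

```text
now 5.8333 [ 0.4465 -0.2774  0.0362] yaw 8.7 F [-0.14  0.07  6.56] grip 0.504 q [ 0.47  0.92 -0.    2.    0.    0.22  0.62] zaxis [ 8.e-04 -2.e-04 -1.e+00]
(0.447, -0.2775, 0.2) -> [-0.01  0.02 -6.55] [0. 0. 0.]
(0.5, -0.15, 0.22) -> [ 4.71  2.89 -7.35] [0. 0. 0.]
(0.51, 0.0, 0.22) -> [10.58  4.19 -7.35] [0. 0. 0.]
(0.5545, 0.166, 0.2) -> [16.88  6.96 -6.55] [0. 0. 0.]
```

Request:
carry_out:
  commands: "0 0 -0.3 0 0 0 0.3; 0 0 -1 0 0 0 0.3; 0 0 -2.2 0 0 0 0.3; 0.2 0.1 -3.6 0 0 0 0.3; 0.8 0.5 -5 0 0 0 0.3; 1.7 1.1 -6.2 0 0 0 0.3; 2.9 1.8 -6.9 0 0 0 0.3; 4.1 2.5 -7 0 0 0 0.3; 5.4 3 -7 0 0 0 0.3; 6.7 3.3 -7 0 0 0 0.3; 8 3.6 -7 0 0 0 0.3; 9.2 3.9 -7 0 0 0 0.3"
  force: 60

```text
time_s: 6.83
eef_pos: [0.5064, -0.033, 0.2103]
orientation: [-0.001, 0.651, 0.759, -0.001]
wrist_force: [0.8, -0.6, -4.6]
grip_width: 0.496
```

```bash
python3 - <<'E'
from h import *
rows([(.51,.0,.20),(.5545,.166,.18)])
E
```

```text
now 6.8333 [ 0.5064 -0.033   0.2103] yaw 8.74 F [ 0.82 -0.61 -4.6 ] grip 0.496 q [-0.07  0.6   0.07  1.96 -0.07  0.59  0.2 ] zaxis [-2.7e-03  5.0e-04 -1.0e+00]
(0.51, 0.0, 0.2) -> [1.28 0.34 0.41] [0. 0. 0.]
(0.5545, 0.166, 0.18) -> [7.58 3.12 1.21] [0. 0. 0.]
```

Request:
carry_out:
  commands: "1.2 0.4 0.1 0 0 0 0.3; 2.4 0.9 0.2 0 0 0 0.3; 3.5 1.4 0.2 0 0 0 0.3; 4.3 1.9 0.2 0 0 0 0.3; 4.7 2.2 0.2 0 0 0 0.3; 4.7 2.2 0.2 0 0 0 0.3; 4.7 2.2 0.2 0 0 0 0.3; 4.7 2.2 0.2 0 0 0 0.3"

```text
time_s: 7.5
eef_pos: [0.5433, 0.0864, 0.2055]
orientation: [-0.0, 0.653, 0.758, -0.002]
wrist_force: [-0.7, -1.0, -5.4]
grip_width: 0.495
```

```bash
python3 - <<'E'
from h import *
im=cams.get_image("wrist"); cv2.imwrite("pics/w5.png",im["color"][:,:,::-1])
p=proj(im,[.555,.167,.063])[0].round(1);print(p)
x,y=int(p[0]),int(p[1]); show(im,(x-80,y-60,x+80,y+60),"pics/w5z.png",5);print(x-80,y-60)
for n in ["seat","dogs"]:
    for d in spotter.landmark_of(n,"wrist")[:2]: print(n,d["centre"],d["confidence"],onz(im,d["centre"],.063 if n=="seat" else .069))
rows([(.5545,.166,.18)])
E
```

```text
[350.1  93.3]
270 33
dogs [350.8, 90.0] 0.69 [0.55456394 0.16932062 0.069     ]
now 7.65 [0.5438 0.087  0.2058] yaw 8.52 F [-0.06 -0.87 -4.1 ] grip 0.499 q [-0.31  0.65  0.1   1.85 -0.1   0.65  0.01] zaxis [-8.0e-04 -1.1e-03 -1.0e+00]
(0.5545, 0.166, 0.18) -> [3.06 0.89 1.03] [0. 0. 0.]
```

View pics/w5.png

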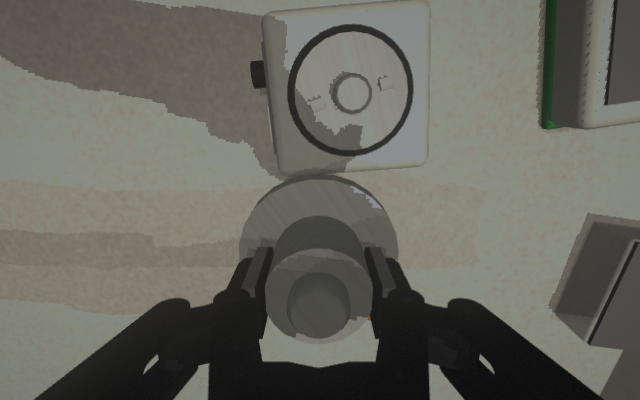

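View pics/w5z.png

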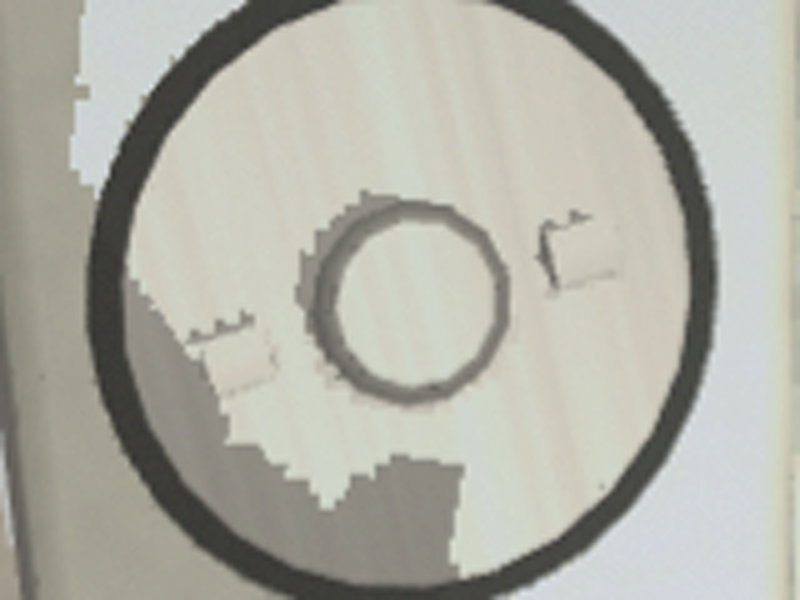

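The drive plate is clear: spigot top at about (352.8,93.2), dogs at about (317.6,104.6) and (386.6,83). I'll measure hub and seat in the same frame so calibration error cancels.

```bash
python3 - <<'E'
from h import *
im=cams.get_image("wrist"); show(im,(230,170,410,360),"pics/w6.png",3)
print(onz(im,(352.8,93.2),.079).round(4),"dogs",onz(im,(317.6,104.6),.069).round(4),onz(im,(386.6,83),.069).round(4))
print("hubtop rel proj",proj(im,[[.5438,.087,.2058+.023],[.5438,.087,.2058+.012]]))
E
```

```text
[0.5562 0.1679 0.079 ] dogs [0.5321 0.1559 0.069 ] [0.5809 0.179  0.069 ]
hubtop rel proj [[319.2030397  314.41823493]
 [319.21635091 297.05262023]]
```

View pics/w6.png

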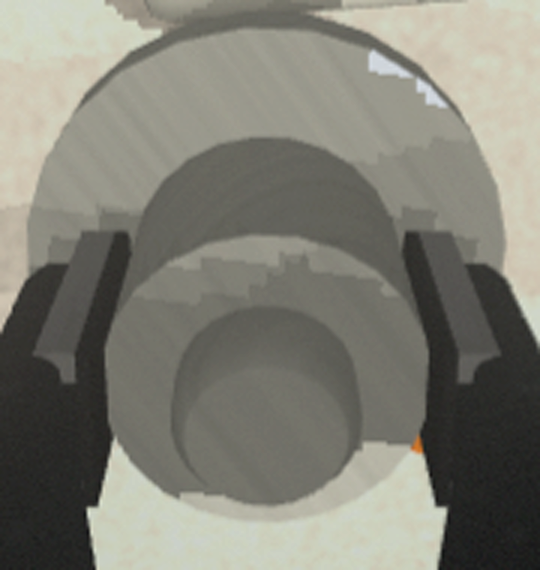

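```bash
python3 - <<'E'
from h import *
rows([(.556,.1672,.205),(.556,.1672,.13)])
E
```

```text
now 7.7 [0.544  0.0875 0.2058] yaw 8.55 F [ 0.11 -1.42 -4.89] grip 0.496 q [-0.31  0.65  0.1   1.84 -0.1   0.65  0.01] zaxis [-5.e-04 -7.e-04 -1.e+00]
(0.556, 0.1672, 0.205) -> [3.08 0.95 0.03] [0. 0. 0.]
(0.556, 0.1672, 0.13) -> [3.08 0.95 3.03] [0. 0. 0.]
```

Request:
carry_out:
  commands: "0.7 0.2 0 0 0 0 0.3; 1.7 0.5 0.2 0 0 0 0.3; 2.6 0.8 0.6 0 0 0 0.3; 3 0.93 1.3 0 0 0 0.3; 3.1 0.95 2 0 0 0 0.3; 3.1 0.95 2.6 0 0 0 0.3; 3.1 0.95 2.9 0 0 0 0.3; 3.1 0.95 3 0 0 0 0.3; 3.1 0.95 3 0 0 0 0.3; 3.1 0.95 3 0 0 0 0.3"

```text
time_s: 8.53
eef_pos: [0.5568, 0.169, 0.1315]
orientation: [0.0, 0.652, 0.758, 0.001]
wrist_force: [-0.1, -1.2, -4.2]
grip_width: 0.5
```

```bash
python3 - <<'E'
from h import *
rows([(.556,.1672,.12),(.556,.1672,.105)],[8.5,8.5])
for c in ["scene","side"]:
    im=cams.get_image(c); p=proj(im,[.556,.167,.1])[0]; x,y=int(p[0]),int(p[1]); show(im,(x-50,y-40,x+50,y+40),f"pics/a_{c}.png",6)
E
```

```text
now 8.5333 [0.5568 0.169  0.1315] yaw 8.64 F [-0.11 -1.2  -4.24] grip 0.5 q [-0.43  0.8   0.1   1.81 -0.13  0.54 -0.1 ] zaxis [ 1.3e-03  2.0e-04 -1.0e+00]
(0.556, 0.1672, 0.12) -> [-0.06 -0.04  0.46] [ 0.01 -0.    0.02]
(0.556, 0.1672, 0.105) -> [-0.06 -0.04  1.06] [ 0.01 -0.    0.02]
```

View pics/a_scene.png

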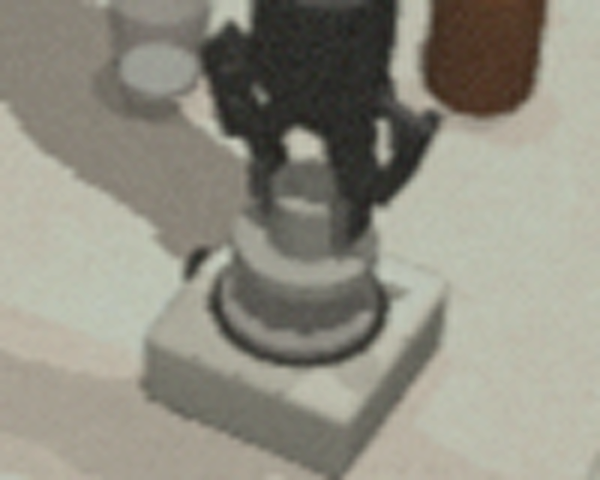

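View pics/a_side.png

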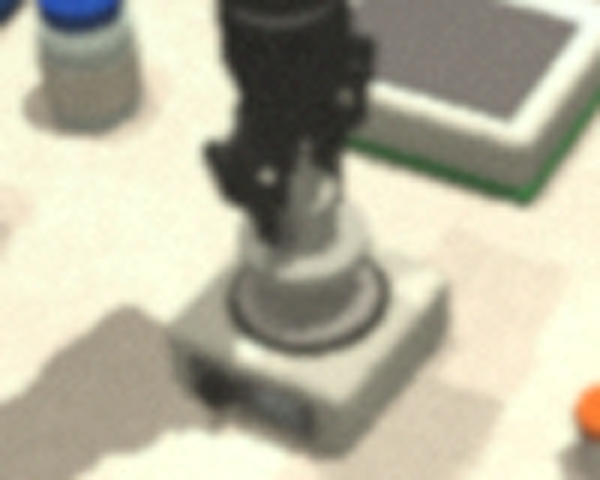

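The hub hovers over the plate and looks centred in both views. I'll lower gently.

Request:
carry_out:
  commands: "-0.05 -0.03 0.1 0 0 0 0.3; -0.05 -0.03 0.3 0 0 0 0.3; -0.05 -0.03 0.5 0 0 0 0.3; -0.05 -0.03 0.6 0 0 0 0.3; -0.05 -0.03 0.7 0 0 0 0.3; -0.05 -0.03 0.7 0 0 0 0.3"

```text
time_s: 9.13
eef_pos: [0.5551, 0.1681, 0.1125]
orientation: [-0.0, 0.651, 0.759, -0.001]
wrist_force: [0.2, -1.8, -4.4]
grip_width: 0.495
```

Request:
carry_out:
  commands: "0 0 0.1 0 0 0 0.3; 0 0 0.2 0 0 0 0.3; 0 0 0.3 0 0 0 0.3; 0 0 0.35 0 0 0 0.3; 0 0 0.35 0 0 0 0.3"

```text
time_s: 9.55
eef_pos: [0.5557, 0.1682, 0.1053]
orientation: [0.0, 0.652, 0.759, 0.0]
wrist_force: [-1.4, -0.7, 1.8]
grip_width: 0.497
```

Request:
carry_out:
  commands: "0 0 0.06 0 0 0 0.3; 0 0 0.12 0 0 0 0.3; 0 0 0.12 0 0 0 0.3"

```text
time_s: 9.8
eef_pos: [0.5557, 0.1681, 0.105]
orientation: [0.0, 0.652, 0.759, 0.001]
wrist_force: [-6.7, -3.1, 26.6]
grip_width: 0.5
```

Request:
carry_out:
  commands: "0 0 -0.04 0 0 0.5 0.3; 0 0 -0.04 0 0 1 0.3; 0 0 -0.04 0 0 1.5 0.3; 0 0 -0.04 0 0 1.5 0.3"

```text
time_s: 10.13
eef_pos: [0.5572, 0.1687, 0.105]
orientation: [0.001, 0.71, 0.704, 0.002]
wrist_force: [-2.2, -0.7, 13.0]
grip_width: 0.498
```

```bash
python3 - <<'E'
from h import *
rows([]);print(robot.get_state()["moment"])
E
```

```text
now 10.1333 [0.5572 0.1687 0.105 ] yaw -0.45 F [-2.24 -0.75 12.99] grip 0.498 q [-0.44  0.84  0.12  1.82 -0.2   0.49 -0.19] zaxis [ 0.0043  0.0016 -1.    ]
[-0.26989363  0.57623428 -0.22331987]
```

Request:
carry_out:
  commands: "0 0 0.02 0 0 0.5 0.3; 0 0 0.02 0 0 1 0.3; 0 0 0.02 0 0 1.5 0.3; 0 0 0.02 0 0 1.5 0.3"

```text
time_s: 10.47
eef_pos: [0.5557, 0.1684, 0.1022]
orientation: [0.0, 0.762, 0.647, 0.0]
wrist_force: [-0.5, -0.6, -4.7]
grip_width: 0.497
```

It dropped: z is 2.8 mm lower and the press is gone, so the slots are on the dogs. Lowering the rest gently.

Request:
carry_out:
  commands: "0 0 0.04 0 0 0 0.3; 0 0 0.08 0 0 0 0.3; 0 0 0.12 0 0 0 0.3; 0 0 0.15 0 0 0 0.3; 0 0 0.15 0 0 0 0.3"

```text
time_s: 10.88
eef_pos: [0.5554, 0.1681, 0.0993]
orientation: [-0.0, 0.762, 0.648, 0.0]
wrist_force: [-3.6, -1.4, 8.0]
grip_width: 0.495
```

```bash
python3 - <<'E'
from h import *
rows([]);print(robot.get_state()["moment"])
E
```

```text
now 10.8833 [0.5554 0.1681 0.0993] yaw -9.25 F [-3.6  -1.44  7.99] grip 0.495 q [-0.46  0.85  0.16  1.83 -0.26  0.48 -0.29] zaxis [-2.e-04  5.e-04 -1.e+00]
[-0.36615312  0.66186025  0.04248712]
```

z is .0993, which is fully seated, with 8 N pressing. Relax and open.

Request:
carry_out:
  commands: "0 0 -0.04 0 0 0 0.3; 0 0 -0.06 0 0 0 0.6; 0 0 -0.06 0 0 0 0.8; 0 0 -0.06 0 0 0 1; 0 0 -0.06 0 0 0 1; 0 0 -0.06 0 0 0 1; 0 0 -0.4 0 0 0 1; 0 0 -1.2 0 0 0 1; 0 0 -2.4 0 0 0 1; 0 0 -3.4 0 0 0 1; 0 0 -4 0 0 0 1; 0 0 -4 0 0 0 1"

```text
time_s: 11.88
eef_pos: [0.5579, 0.1685, 0.2023]
orientation: [0.001, 0.762, 0.647, 0.004]
wrist_force: [-0.2, -1.6, -0.5]
grip_width: 1.0
```

```bash
python3 - <<'E'
from h import *
im=cams.get_image("wrist"); cv2.imwrite("pics/w7.png",im["color"][:,:,::-1])
rows([(.556,.05,.2),(.60,-.08,.2),(.6255,-.202,.15)],[-5,-5,-5])
for c in ["scene","side"]:
    im=cams.get_image(c); p=proj(im,[.556,.167,.1])[0]; x,y=int(p[0]),int(p[1]); show(im,(x-50,y-40,x+50,y+40),f"pics/b_{c}.png",6)
E
```

```text
now 11.9333 [0.5568 0.1684 0.2003] yaw -9.3 F [-0.02 -0.75 -0.58] grip 0.998 q [-0.5   0.7   0.22  1.77 -0.22  0.69 -0.32] zaxis [ 0.0041  0.0014 -1.    ]
(0.556, 0.05, 0.2) -> [-4.68  0.74  0.01] [ 0.04 -0.02 -0.72]
(0.6, -0.08, 0.2) -> [-9.53  3.31  0.01] [ 0.04 -0.02 -0.72]
(0.6255, -0.202, 0.15) -> [-14.18   5.1    2.  ] [ 0.04 -0.02 -0.72]
```

View pics/w7.png

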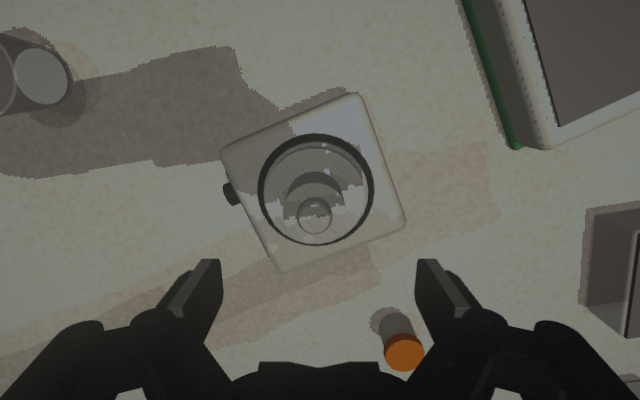

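View pics/b_scene.png

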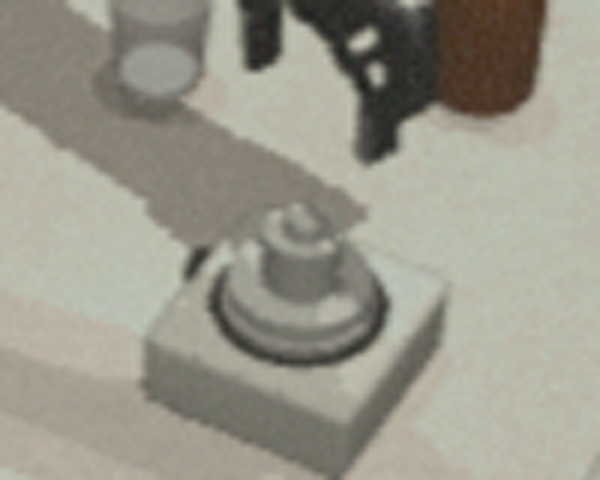

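The hub sits level on the plate, released (wrist view: spigot top at about (315,215)). On to the cap.

Request:
carry_out:
  commands: "-1.1 0.2 0 0 0 0 1; -2.5 0.5 0 0 0 0 1; -4 0.8 0 0 0 0 1; -5.5 1.3 0 0 0 0 1; -7 2 0 0 0 0 1; -8.4 2.7 0 0 0 0 1; -9.8 3.4 0 0 0 0 1; -11.1 3.9 0.2 0 0 0 1; -12.2 4.4 0.4 0 0 0 1; -12.7 4.7 0.5 0 0 0 1; -12.7 4.7 0.5 0 0 0 1; -12.7 4.7 0.5 0 0 0 1"

```text
time_s: 13.03
eef_pos: [0.619, -0.165, 0.1838]
orientation: [-0.001, 0.763, 0.647, -0.001]
wrist_force: [0.2, -1.2, -0.3]
grip_width: 1.002
```

```bash
python3 - <<'E'
from h import *
im=cams.get_image("wrist"); cv2.imwrite("pics/w8.png",im["color"][:,:,::-1])
p=proj(im,[[.6255,-.202,.046],[.6255,-.202,.01]]).round(1);print(p)
x,y=map(int,p[1]); show(im,(x-80,y-60,x+80,y+60),"pics/w8z.png",5); print(x-80,y-60)
rows([(.6255,-.202,.1)],[-9])
E
```

```text
[[334.2 231.6]
 [332.7 217. ]]
252 157
now 13.0833 [ 0.6193 -0.1633  0.1842] yaw -9.3 F [ 0.26 -0.94 -1.3 ] grip 1.004 q [ 0.1   0.79  0.15  1.58 -0.16  0.78  0.16] zaxis [-0.0029  0.0018 -1.    ]
(0.6255, -0.202, 0.1) -> [-1.49  0.51  3.36] [-0.03 -0.01 -0.05]
```

View pics/w8.png

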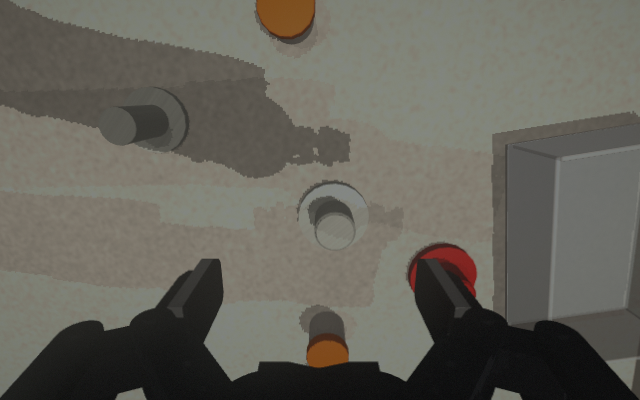

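View pics/w8z.png

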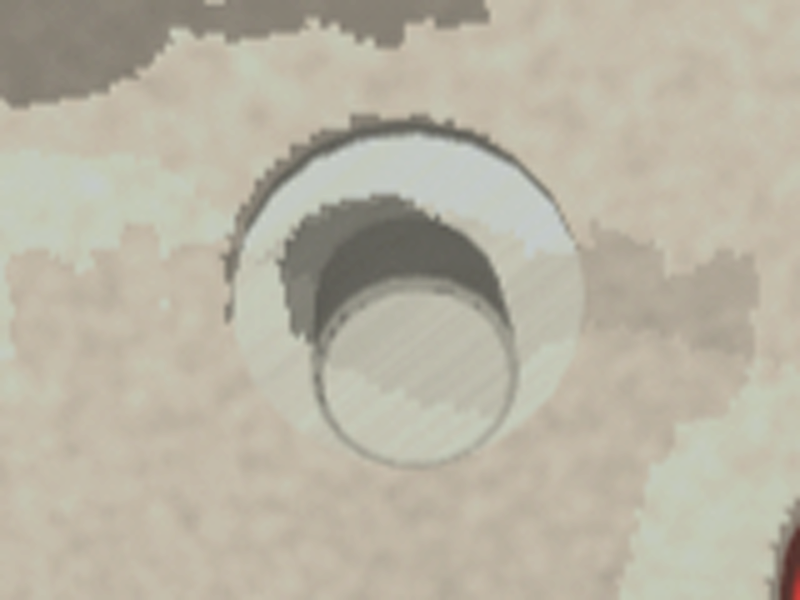

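The cap's top is at (334.7,231) and the red decoy is clear of the fingers. The cap is at about (0.626,-0.2012). Descending.

```bash
python3 - <<'E'
from h import *
rows([(.626,-.2012,.1),(.626,-.2012,.034)],[-9.3]*2)
E
```

```text
now 13.0833 [ 0.6193 -0.1633  0.1842] yaw -9.3 F [ 0.26 -0.94 -1.3 ] grip 1.004 q [ 0.1   0.79  0.15  1.58 -0.16  0.78  0.16] zaxis [-0.0029  0.0018 -1.    ]
(0.626, -0.2012, 0.1) -> [-1.46  0.52  3.36] [-0.03 -0.01  0.  ]
(0.626, -0.2012, 0.034) -> [-1.46  0.53  6.  ] [-0.03 -0.01  0.  ]
```

Request:
carry_out:
  commands: "-0.5 0.2 0.6 0 0 0 1; -1.1 0.4 1.6 0 0 0 1; -1.4 0.5 2.7 0 0 0 1; -1.46 0.52 3.6 0 0 0 1; -1.46 0.52 4.4 0 0 0 1; -1.46 0.52 5.1 0 0 0 1; -1.46 0.52 5.6 0 0 0 1; -1.46 0.52 5.9 0 0 0 1; -1.46 0.52 6 0 0 0 1; -1.46 0.52 6 0 0 0 1; -1.46 0.52 6 0 0 0 1"
  force: 40

```text
time_s: 14.0
eef_pos: [0.6278, -0.2023, 0.0366]
orientation: [0.001, 0.762, 0.648, 0.0]
wrist_force: [-0.9, -0.6, -1.2]
grip_width: 1.002
```

```bash
python3 - <<'E'
from h import *
im=cams.get_image("wrist"); rows([])
show(im,(240,160,400,360),"pics/w9z.png",3)
s=robot.get_state()["eef_pos"]; print(proj(im,[[s[0],s[1],.046],[s[0],s[1],.01]]))
E
```

```text
now 14.05 [ 0.628  -0.2025  0.0369] yaw -9.3 F [ 0.13 -1.4  -0.48] grip 1.003 q [ 0.19  1.01  0.11  1.58 -0.17  0.55  0.23] zaxis [ 1.9e-03 -5.0e-04 -1.0e+00]
[[320.08251032 293.32471047]
 [319.75360319 253.12380141]]
```

View pics/w9z.png

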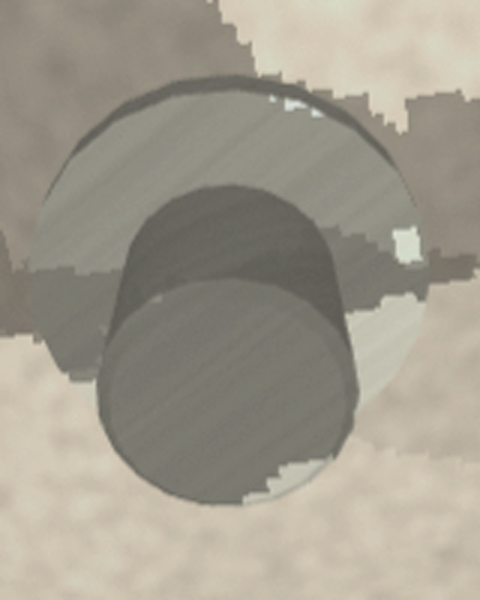

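Request:
carry_out:
  commands: "0.04 -0.06 0.05 0 0 0 1; 0.04 -0.06 0.05 0 0 0 0.6; 0.04 -0.06 0.05 0 0 0 0.3; 0.04 -0.06 0.05 0 0 0 0.2; 0.04 -0.06 0.05 0 0 0 0.2; 0.04 -0.06 0.05 0 0 0 0.2; 0.04 -0.06 0.05 0 0 0 0.2; 0.04 -0.06 0.05 0 0 0 0.2; 0.04 -0.06 0.05 0 0 0 0.2"
  force: 40

```text
time_s: 14.8
eef_pos: [0.6261, -0.2012, 0.0349]
orientation: [0.0, 0.762, 0.647, 0.0]
wrist_force: [-0.3, -1.3, 4.5]
grip_width: 0.407
```

```bash
python3 - <<'E'
from h import *
rows([(.62,-.19,.23),(.6,-.08,.25),(.56,.08,.25),(.556,.168,.22)],[-9.3]*4)
E
```

```text
now 14.8 [ 0.6261 -0.2012  0.0349] yaw -9.31 F [-0.28 -1.33  4.48] grip 0.407 q [ 0.19  1.02  0.11  1.59 -0.18  0.54  0.23] zaxis [ 6.e-04 -1.e-04 -1.e+00]
(0.62, -0.19, 0.23) -> [ 0.4  -0.31 -7.8 ] [ 0.01  0.   -0.  ]
(0.6, -0.08, 0.25) -> [ 4.62 -1.81 -8.6 ] [ 0.01  0.   -0.  ]
(0.56, 0.08, 0.25) -> [10.67 -4.42 -8.61] [ 0.01  0.   -0.  ]
(0.556, 0.168, 0.22) -> [14.12 -5.15 -7.41] [ 0.01  0.   -0.  ]
```

Request:
carry_out:
  commands: "0 0 -0.3 0 0 0 0.2; 0 0 -1 0 0 0 0.2; 0 0 -2.2 0 0 0 0.2; 0.2 -0.1 -3.6 0 0 0 0.2; 0.6 -0.3 -5 0 0 0 0.2; 1.2 -0.5 -6.4 0 0 0 0.2; 2.2 -0.9 -7.5 0 0 0 0.2; 3.5 -1.3 -8.2 0 0 0 0.2; 5 -1.9 -8.4 0 0 0 0.2; 6.5 -2.5 -8.4 0 0 0 0.2; 7.8 -3.1 -8.4 0 0 0 0.2; 8.6 -3.6 -8.4 0 0 0 0.2"
  force: 40

```text
time_s: 15.8
eef_pos: [0.5703, 0.0312, 0.2444]
orientation: [-0.002, 0.76, 0.649, 0.001]
wrist_force: [-1.0, -0.4, -3.7]
grip_width: 0.407
```

Request:
carry_out:
  commands: "0.8 -0.3 0 0 0 0 0.2; 1.6 -0.6 0 0 0 0 0.2; 2 -0.8 0 0 0 0 0.2; 2 -0.8 0 0 0 0 0.2; 2 -0.8 0 0 0 0 0.2; 2 -0.8 0 0 0 0 0.2"

```text
time_s: 16.3
eef_pos: [0.5604, 0.076, 0.2446]
orientation: [0.001, 0.763, 0.647, -0.0]
wrist_force: [0.4, -1.0, -2.5]
grip_width: 0.405
```

```bash
python3 - <<'E'
from h import *
im=cams.get_image("wrist"); cv2.imwrite("pics/w10.png",im["color"][:,:,::-1])
p=proj(im,[[.556,.1675,.122],[.556,.1675,.111]]).round(1);print(p)
x,y=map(int,p[0]); y=max(y,60);show(im,(x-80,y-60,x+80,y+60),"pics/w10z.png",5); print(x-80,y-60)
for d in spotter.landmark_of("hub_top","wrist")[:2]: print(d["centre"],d["confidence"],onz(im,d["centre"],.111))
rows([(.556,.168,.22)],[-9.3])
s=robot.get_state()["eef_pos"]; print(proj(im,[[s[0],s[1],s[2]+.011]]))
E
```

```text
[[291.9  75.7]
 [293.1  76.5]]
211 15
[292.1, 73.7] 0.7 [0.55564066 0.16954199 0.111     ]
now 16.4 [0.5605 0.0759 0.2446] yaw -9.48 F [-0.41 -1.37 -3.43] grip 0.408 q [-0.34  0.62  0.21  1.77 -0.17  0.77 -0.21] zaxis [ 3.0e-04 -1.2e-03 -1.0e+00]
(0.556, 0.168, 0.22) -> [ 3.6  -0.78  0.98] [ 0.    0.01 -0.03]
[[319.87800307 295.31491164]]
```

View pics/w10.png

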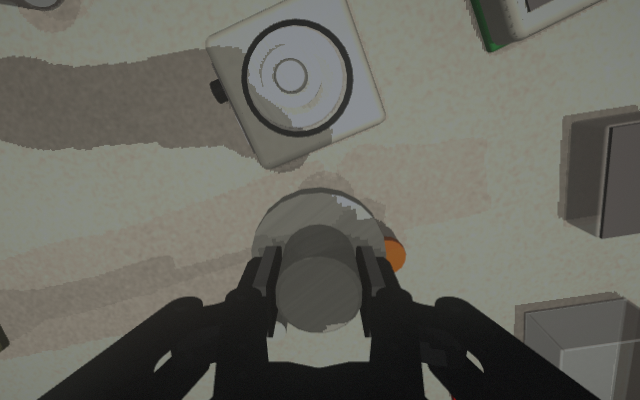

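View pics/w10z.png

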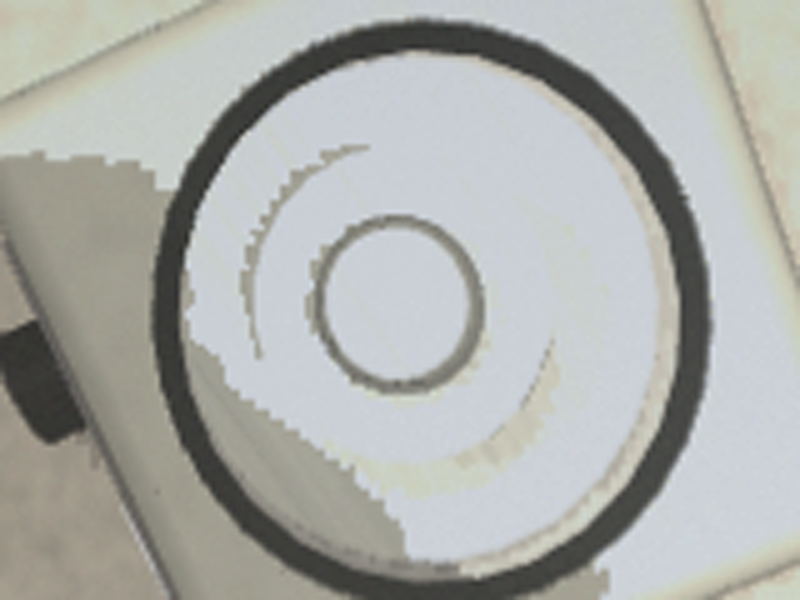

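The seated hub's spigot top is at (290.6,75.0), so its axis is at (0.555,0.168), agreeing with the release pose. The cap is centred in the grip at (319,294).

Request:
carry_out:
  commands: "0.7 -0.15 0 0 0 0 0.2; 1.7 -0.4 0.2 0 0 0 0.2; 2.8 -0.6 0.6 0 0 0 0.2; 3.4 -0.75 1.2 0 0 0 0.2; 3.6 -0.8 1.9 0 0 0 0.2; 3.6 -0.8 2.4 0 0 0 0.2; 3.6 -0.8 2.7 0 0 0 0.2; 3.6 -0.8 2.8 0 0 0 0.2; 3.6 -0.8 2.8 0 0 0 0.2; 3.6 -0.8 2.8 0 0 0 0.2"

```text
time_s: 17.23
eef_pos: [0.5557, 0.1693, 0.1751]
orientation: [0.0, 0.763, 0.647, 0.0]
wrist_force: [0.1, -0.8, -2.9]
grip_width: 0.409
```

```bash
python3 - <<'E'
from h import *
rows([(.5553,.168,.158),(.5553,.168,.146)],[-9.3]*2)
for c in ["scene","side"]:
    im=cams.get_image(c); p=proj(im,[.556,.167,.1])[0]; x,y=int(p[0]),int(p[1]); show(im,(x-50,y-40,x+50,y+40),f"pics/c_{c}.png",6)
E
```

```text
now 17.2333 [0.5557 0.1693 0.1751] yaw -9.4 F [ 0.05 -0.78 -2.91] grip 0.409 q [-0.49  0.74  0.19  1.79 -0.21  0.64 -0.33] zaxis [ 0.0012 -0.     -1.    ]
(0.5553, 0.168, 0.158) -> [-0.06 -0.01  0.69] [ 0.01 -0.   -0.02]
(0.5553, 0.168, 0.146) -> [-0.06 -0.01  1.17] [ 0.01 -0.   -0.02]
```

View pics/c_scene.png

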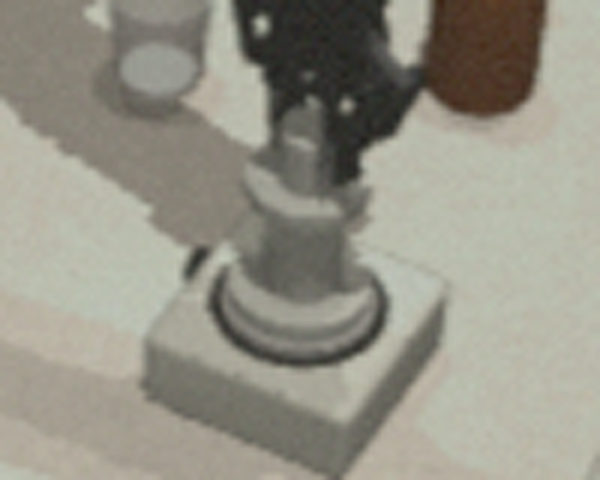

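View pics/c_side.png

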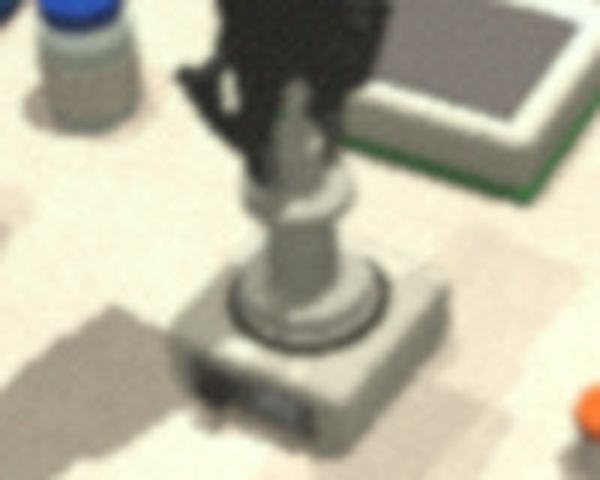

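Both views show the cap aligned above the hub. Lowering in stages.

Request:
carry_out:
  commands: "-0.05 0 0.15 0 0 0 0.2; -0.05 0 0.3 0 0 0 0.2; -0.05 0 0.45 0 0 0 0.2; -0.05 0 0.6 0 0 0 0.2; -0.05 0 0.7 0 0 0 0.2; -0.05 0 0.8 0 0 0 0.2; -0.05 0 0.85 0 0 0 0.2; -0.05 0 0.85 0 0 0 0.2"

```text
time_s: 18.0
eef_pos: [0.5545, 0.169, 0.1529]
orientation: [-0.0, 0.762, 0.647, -0.0]
wrist_force: [-0.6, -1.0, -3.4]
grip_width: 0.41
```

Request:
carry_out:
  commands: "0 0 0.06 0 0 0 0.2; 0 0 0.12 0 0 0 0.2; 0 0 0.18 0 0 0 0.2; 0 0 0.24 0 0 0 0.2; 0 0 0.28 0 0 0 0.2; 0 0 0.28 0 0 0 0.2"

```text
time_s: 18.5
eef_pos: [0.5546, 0.169, 0.1461]
orientation: [-0.0, 0.762, 0.647, -0.0]
wrist_force: [-0.3, -0.7, -2.9]
grip_width: 0.405
```

Request:
carry_out:
  commands: "0 0 0.03 0 0 0 0.2; 0 0 0.06 0 0 0 0.2; 0 0 0.09 0 0 0 0.2; 0 0 0.09 0 0 0 0.2"

```text
time_s: 18.83
eef_pos: [0.5547, 0.169, 0.1458]
orientation: [-0.0, 0.762, 0.647, 0.0]
wrist_force: [-3.4, -1.6, 11.4]
grip_width: 0.409
```

Contact is at .1458, the expected home height, with 11 N. Easing off, opening and rising.

Request:
carry_out:
  commands: "0 0 -0.04 0 0 0 0.2; 0 0 -0.06 0 0 0 0.4; 0 0 -0.06 0 0 0 0.6; 0 0 -0.06 0 0 0 1; 0 0 -0.06 0 0 0 1; 0 0 -0.06 0 0 0 1; 0 0 -0.06 0 0 0 1; 0 0 -0.4 0 0 0 1; 0 0 -1.2 0 0 0 1; 0 0 -2.4 0 0 0 1; 0 0 -3.4 0 0 0 1; 0 0 -3.6 0 0 0 1"

```text
time_s: 19.83
eef_pos: [0.5572, 0.1694, 0.2388]
orientation: [0.002, 0.762, 0.647, 0.004]
wrist_force: [-0.1, -1.3, -0.3]
grip_width: 1.0
```

Request:
carry_out:
  commands: "-0.8 0 -0.2 0 0 0 1; -1.8 0 -0.2 0 0 0 1; -2.4 0 -0.2 0 0 0 1; -2.4 0 -0.2 0 0 0 1; -2.4 0 -0.2 0 0 0 1; -2.4 0 -0.2 0 0 0 1"

```text
time_s: 20.33
eef_pos: [0.5449, 0.1105, 0.2388]
orientation: [-0.0, 0.762, 0.648, 0.0]
wrist_force: [-0.5, -0.9, -0.4]
grip_width: 0.999
```

```bash
python3 - <<'E'
from h import *
rows([])
for c in ["scene","side","wrist"]:
    im=cams.get_image(c)
    if c=="wrist": cv2.imwrite("pics/d_wrist.png",im["color"][:,:,::-1]); print(proj(im,[[.555,.168,.157],[.555,.168,.121],[.555,.168,.157]]))
    else:
        p=proj(im,[.556,.167,.1])[0]; x,y=int(p[0]),int(p[1]); show(im,(x-50,y-40,x+50,y+40),f"pics/d_{c}.png",6)
        print(c,((proj(im,[[.555,.168,.157],[.555,.168,.121],[.555,.168,.075]])-[x-50,y-40]+.4)*6).round())
E
```

```text
now 20.3333 [0.5449 0.1105 0.2388] yaw -9.28 F [-0.5  -0.88 -0.44] grip 0.999 q [-0.41  0.62  0.21  1.8  -0.18  0.74 -0.26] zaxis [-5.e-04  8.e-04 -1.e+00]
scene [[309. 167.]
 [305. 217.]
 [301. 278.]]
side [[295. 175.]
 [299. 220.]
 [303. 276.]]
[[320.78058773 127.25106434]
 [320.5446624  122.66701213]
 [320.78058773 127.25106434]]
```

View pics/d_scene.png

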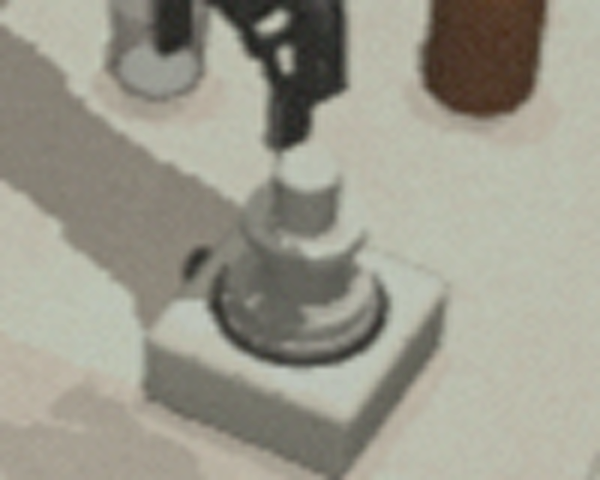

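View pics/d_side.png

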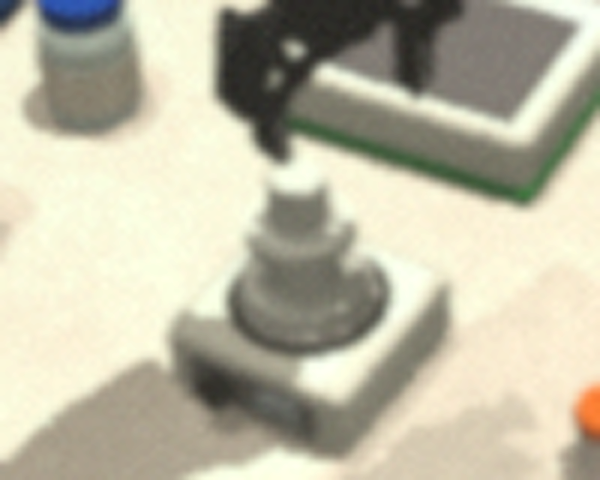

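View pics/d_wrist.png

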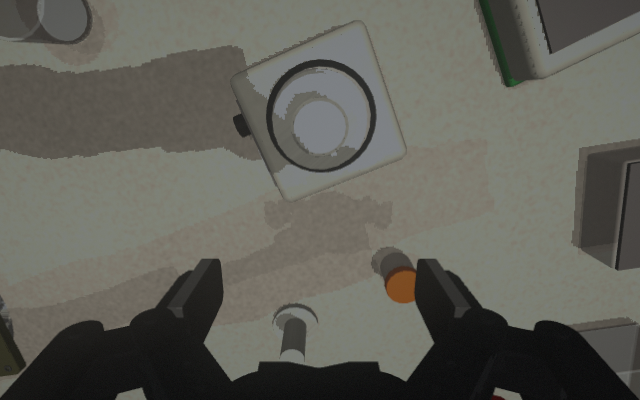

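The cap top is at (307,166) in the scene crop, (297,178) in the side crop and (320,127) in the wrist view. Each is within a pixel or two of its predicted fully-home position. The gripper is clear, so I'm handing in.

```bash
python3 - <<'E'
from h import *
print(job.close_job())
E
```

```text
the job is handed in; nothing more can be done
None
```

The hub and the end cap are both seated on the mixer and released, and I handed the job in at about 20.5 s of the 58 s allowed. `close_job()` gives no verdict, so I can't confirm the score.

- **Hub:** I set it on the spigot until it rode on the dogs at tool height 0.105 m. Turning it about 18° let it drop into the slots. It came home at 0.0993 m, where 0.0992 m was expected. The highest wrist force reading was about 27 N, during the feeling-round.
- **Cap:** I lowered the plain one onto the hub. It came home at 0.1458 m, where 0.1459 m was expected, with about 11 N. I eased off, let go and backed the gripper clear.
- **Last checks:** the scene, side and wrist views all show the stack upright and within a pixel or two of its predicted fully-home position. Wrist force read near zero.
- **Disagreements:** camera estimates of the seat position differed by 2–4 mm. I used the wrist view, and the fit confirmed it.
- **Not measured:** I didn't measure the other items on the bench afterwards, but the arm met no contact near any of them. I couldn't see the slots themselves and judged them engaged from the drop in height.

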